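# Reset the sliding spice holder to its mark and load it

## Robot

A 6-joint arm with a two-finger parallel gripper is mounted at the origin on a cart in front of the work surface, level with it; the furniture and walls round the work are solid. World frame = base frame: x ahead of the robot, y to its left, z up, the work surface at z = 0. Lengths are in m, angles in rad, forces in N, time in s.
With the tool pointing down it reaches from about 0.35 to 0.975 m from the base axis. Payload 4.9 kg.
Tool frame: the origin (TCP) lies on the mounting face of the last link; the fingertips stand 173 mm ahead of it and the grasp point (between the pads) lies 155 mm ahead of it (tcp_to_grasp is the distance from the TCP to the grasp point, in m); z points along the fingers, y is the line along which they close (so a half turn about z gives the same grasp; the last joint's range is limited). The gripper opens to 85 mm and grips with 20 to 120 N. Pads are 22 mm wide; open, the fingers measure 114 mm over their backs; the gripper's body (76 mm by 85 mm) begins 54 mm behind the grasp point. The pads swing forward as they close: fully open they stand 13 mm farther back than shut.
Start: joints at [1.02, 0.053, 1.613, -0, 1.476, -0.119], TCP at [0.262, 0.568, 0.405] pointing down, gripper open.
Joint ranges: [-3.01, 3.01], [-1.01, 2.22], [0.06, 2.58], [-1.02, 4.17], [0.09, 2.62], [-3.14, 3.14]. Speed limits (rad/s): [2.57, 2.57, 3.14, 3.14, 3.14, 3.14].

## Interface

Orientations are given as a rotation vector (axis times angle).
In Python, from station import get_obs, get_image, calibration, finish_job, tcp_to_grasp gives the robot as it stands. The module is installed in compiled form; this text tells all that it offers.
- The arm moves only by the tool arm_command, never from a script. Its argument "plan" is a list that holds one entry, the list of rows, each a list of 6 numbers: the shift along the tool's x, y, z in cm, then the turn, a rotation vector about the tool's x, y, z in rad. A call has 1 to 12 rows; each row is the pose to reach, as a shift and turn from the pose commanded when the call began, along the tool's axes at that moment; what a row does not reach only later rows make up. A row lasts 1/12 s, in which the tool goes at most 41.7 mm and 7.16 degrees, less where a joint would pass 70% of its speed; a pose out of reach is approached as far as the arm can. A call with a gripper value outside its range is refused whole. "gripper" is the closure, from -1 (fully open) to 1 (shut), set as the call begins (left out, the last holds). The fingers move at their own pace and stop on an object; "force" is the grip in N (left out, the last holds). Time passes only in rows, so rows that repeat a pose let the fingers close. It gives the time, the measured TCP pose, the force, the opening and the grip force at its end, in the units of the state.
- get_obs(): the state, without advancing time (a new reading comes with each control period).
- get_image(name): name is "side" or "top"; returns (picture, depth): 400x640x3 uint8, blue, green, red; 400x640 float32, m along the optical axis (not along the pixel's ray), 0 where there is no reading.
- calibration(name): a dict with "fx", "fy", "cx", "cy" (pixels), "pose" (4x4, takes a point from camera to world coordinates). Camera axes: x right, y up, looking along -z (the intrinsics and any distortion apply to the point x, -y, -z); pixel columns grow to the right and rows downward; lengths in m; the calibration is good to about 2 mm. A picture is of the moment at which its call begins. calibration takes no time and is no camera call.
- finish_job(): hands the job in; it is judged then, once.
The state is a dict: "t": time; "q": joint angles; "dq": joint speeds; "effort": joint torques, N m; "tool_pos": TCP position; "tool_rot": TCP orientation; "contact_force": force on the tool from outside, world axes, zero at the start; "wrist_torque": the same for the moment, N m; "opening": finger opening in m; "grip_force": force on a finger pad.
Only numpy, scipy, OpenCV 4.12 (cv2) and the standard library are available. Lean on these libraries where they do the work, as an engineer would, in place of code of your own. Each camera call takes 0.05 s, during which the arm holds its last target. There are 200 camera calls.

## Task

Swing the clamp lever of the spice stand open, slide the holder along its rail until its pointer blade stands opposite the tip of the arrow-shaped clip (not the round one), and swing the lever fully home to lock it there. Then take the slim spice jar with the black cap from the wooden board and press it, cap end up, into the snug foam-lined cup of the holder until it sits on the bottom. Do not knock over or shift the other jars or the tin.

Things in the scene. Friction and masses are not known exactly. Their poses are not given: they have to be found in the camera images.
- stand: Light-wood spice stand, fixed, 165 deep (x) x 410 long (y) x 96 high. Origin: on the worktop under the rail's middle; x points away from the robot, y along the rail. Its top slopes at 30 degrees, low edge to -x (the robot), and carries an aluminium rail along y. A flat ledge 12 above the worktop along the low edge carries two clips. It may stand left or right, turned a little.
- carriage (a joint): Position of the aluminium holder along the rail, m, grows towards the stand's +y, range -0.1 to 0.1. The holder is a plate 180 long (y) x 90; all it carries points along the slope's normal. Unlocked it slides with about 6 N; while the lever is locked a cam grips the rail and it does not slide.
- clamp (a joint): Angle of the clamp lever, rad: 0 = locked, fully home, arm pointing down the slope to the robot; grows as the knob swings towards the stand's -y; 1.3 = end stop, fully open. Axis: the slope's normal. The cam lets go beyond about 0.45. The lever stays where it is left; about 2 N at the knob moves it, and pushing the holder does not.
- pivot (a point): Centre of the clamp lever's hub on the upper face of the holder's plate. Axes as cup. The hub is 24 in diameter, 30 high.
- knob (a point): Centre of the top of the lever's upright black knob, a cylinder 16 in diameter, 32 high, along the slope's normal, 65 from the pivot axis; its top is 62 above the plate. It does not spin on the arm, which is 8 thick. Its z is the normal of the slope; its x and y turn with the lever (at 0 they are those of cup).
- tab (a point): Middle of the top edge of the holder's black pull tab, an upright plate 10 thick (along the rail) x 36 wide x 34 high on the plate. Axes as cup. 28 free to the lever's hub on its -y side and 32 to the cup on its +y side.
- pointer (a point): Tip of the holder's steel pointer blade (4 wide) that sticks out of the plate's lower edge over the ledge. Axes as cup.
- cup (a point): Centre of the floor of the foam-lined cup (= plate's top). x up the slope, y along the rail (+y of the stand), z the slope's normal, 30 degrees off vertical, leaning to the robot. Cup 69 (y) x 66 (x) outside, 42 deep. Foam along y is springy, 3 narrower than the jar (about 10 N to press it in; friction holds it); along x firm, 1.5 play each side; mouth flared 3 to 5 each side.
- arrow: Small dark steel clip shaped like an arrowhead, 30 wide, 28 long and 6 high, fixed on the ledge. Origin at its underside on its centre line; x (its tip) points to the rail; its y is the stand's y. The pointer is at the mark when it has the same y in this frame. It can be left or right of the pointer.
- disc: The other clip: a plain round steel disc 26 in diameter, 6 high, fixed on the ledge. Not the mark.
- board: Wooden board 200 (x) x 190 (y) x 12 high, fixed, with four jars standing on it in any order. Origin under its centre.
- spice_jar: The slim spice jar with a black cap, to be moved: a round glass cylinder 41 in diameter and 105 high (cap from 84 up), about 0.11 kg. Origin at the centre of its underside, z up towards the cap.
- salt: Salt shaker with a light domed top, 44 in diameter, 90 high. Leave alone. Origin under its centre.
- mill: Dark wooden pepper mill, 58 in diameter, 170 high. Leave alone. Origin under its centre.
- jam: Wide jam jar with a yellow lid, 67 in diameter, 86 high. Leave alone. Origin under its centre.
- tin: Tin, 75 in diameter, 58 high, close behind the stand. Leave alone. Origin under its centre.
Not all that is in view belongs to the job. What is meant by the spice_jar is not pink, and is the smaller of those in its own colour.

How it is judged:
By the outcome, as a careful person would: the job done as asked, in the order asked, and still so for the second after the job is handed in, with the robot touching nothing.
It also fails if it takes over 72 s, if anything falls off the work surface, if the arm or the gripper's body presses on something with over 40 N, if the wrist force passes 120 N, or if a joint passes its speed limit or range.

## Working session

There is one attempt and no reset: what is moved stays moved. The work goes in short steps, Python scripts to look and compute and a tool call to move; the robot and the scene stay as the last step left them, time stands still between calls to the robot, and variables do not carry over. Pictures are saved under pics/ and viewed, at most 10 in all, crops included, and the job is handed in when it is done.

Besides the shell and the picture viewer there is one more tool, called after "Call:" by a JSON object that holds its "api" and its "payload". arm_command: Moves the arm, as the interface text tells. Its arguments: {"type":"object","properties":{"plan":{"type":"array"},"gripper":{"type":"number"},"force":{"type":"number"}},"required":["plan"]}

```bash
mkdir -p pics
cat > h.py <<'E'
import numpy as np, cv2
from scipy.spatial.transform import Rotation as R
from station import *
def snap(n,tag):
    im,d=get_image(n); im=np.array(im); cv2.imwrite(f'pics/{tag}.png',im); np.savez(f'pics/{tag}.npz',im=im,d=d); return im,d
def world(n,d):
    c=calibration(n); v,u=np.mgrid[0:400,0:640]
    D=c.get('dist',None)
    p=np.stack([(u-c['cx'])/c['fx']*d,-(v-c['cy'])/c['fy']*d,-d],-1)
    T=np.array(c['pose']); w=p@T[:3,:3].T+T[:3,3]; w[d==0]=np.nan; return w
def proj(n,P):
    c=calibration(n); T=np.linalg.inv(np.array(c['pose'])); p=np.atleast_2d(P)@T[:3,:3].T+T[:3,3]
    return np.stack([c['cx']+c['fx']*p[:,0]/-p[:,2],c['cy']-c['fy']*p[:,1]/-p[:,2]],-1)
E
python3 - <<'E'
from h import *
for n in('side','top'):
    print(calibration(n)); snap(n,n+'0')
o=get_obs(); print(o['t'],o['tool_pos'],o['tool_rot'],tcp_to_grasp)
E
```

```text
{'fx': 421.79124298100004, 'fy': 421.79124298100004, 'cx': 322.9058832841047, 'cy': 187.25791482419586, 'pose': array([[ 0.99953302,  0.0239376 , -0.01899324,  0.5140991 ],
       [-0.02918928,  0.56404665, -0.82522686, -0.76302876],
       [-0.00904088,  0.82539589,  0.56448197,  0.64469789],
       [ 0.        ,  0.        ,  0.        ,  1.        ]])}
{'fx': 488.5433510309574, 'fy': 488.5433510309574, 'cx': 314.09928536009113, 'cy': 199.67432008015874, 'pose': array([[-0.11038383,  0.96862611, -0.22266313,  0.26058839],
       [-0.99388647, -0.10706896,  0.02694295,  0.04923682],
       [ 0.00225734,  0.22427593,  0.97452307,  1.25353356],
       [ 0.        ,  0.        ,  0.        ,  1.        ]])}
0.1 [0.26145231 0.5674298  0.40356524] [-6.72884742e-01 -3.06803766e+00  2.77867171e-03] 0.1547
```

View pics/side0.png

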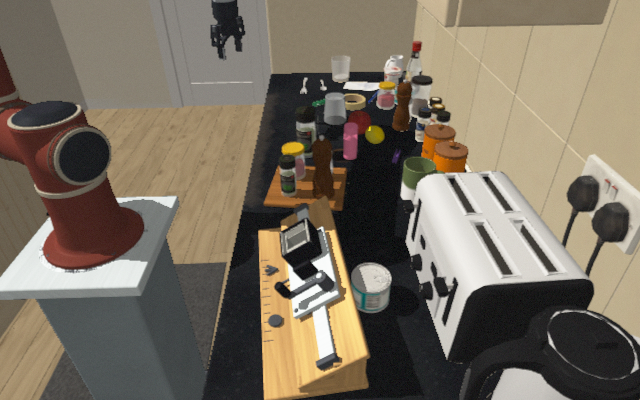

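View pics/top0.png

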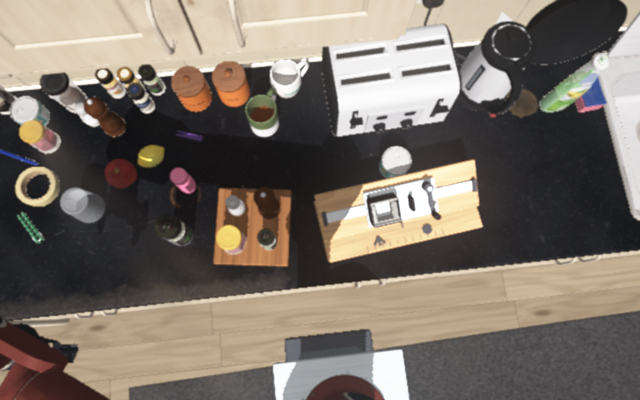

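Candidates for the spice jar, in the top picture: the black-capped jar on the board (267,238), the larger black-capped jar off the board (175,230), and the pink one (183,180). On the board are also salt (235,205), mill (265,203) and jam (230,240). By the description I choose the one at (267,238), which is at (288,175) in the side picture. Close crops come next to check it.

Run:
```python
from h import *
s=np.load('pics/side0.npz');t=np.load('pics/top0.npz')
a=cv2.resize(t['im'][150:275,310:490],None,fx=4.4,fy=4.4,interpolation=cv2.INTER_CUBIC)
cv2.imwrite('pics/c1.png',a)
b=cv2.resize(s['im'][190:370,250:400],None,fx=3.3,fy=3.3,interpolation=cv2.INTER_CUBIC)
c=cv2.resize(t['im'][180:275,205:300],(300,300),interpolation=cv2.INTER_CUBIC)
d=cv2.resize(s['im'][100:215,255:370],(290,290),interpolation=cv2.INTER_CUBIC)
o=np.zeros((600,800,3),np.uint8);o[:594,:495]=b;o[:300,497:797]=c;o[305:595,497:787]=d
cv2.imwrite('pics/c2.png',o)
W=world('top',t['d']);
for n,(u,v) in dict(jar=(267,238),salt=(235,205),mill=(265,200),jam=(230,240),board1=(220,262),board2=(287,193),tin=(397,160),s1=(332,255),s2=(477,230),s3=(320,200),s4=(470,168),arrow=(379,241),disc=(427,229),r1=(330,214),r2=(470,187)).items(): print(n,W[v,u].round(3))
```

```text
jar [0.441 0.138 0.117]
salt [0.533 0.209 0.096]
mill [0.52  0.13  0.169]
jam [0.449 0.228 0.094]
board1 [0.409 0.27  0.013]
board2 [0.569 0.083 0.014]
tin [ 0.615 -0.207  0.053]
s1 [ 0.396 -0.015  0.007]
s2 [ 0.42  -0.397 -0.001]
s3 [0.525 0.003 0.084]
s4 [ 0.566 -0.379  0.082]
arrow [ 0.418 -0.137  0.017]
disc [ 0.435 -0.264  0.017]
r1 [ 0.49  -0.018  0.073]
r2 [ 0.521 -0.376  0.068]
```

View pics/c1.png

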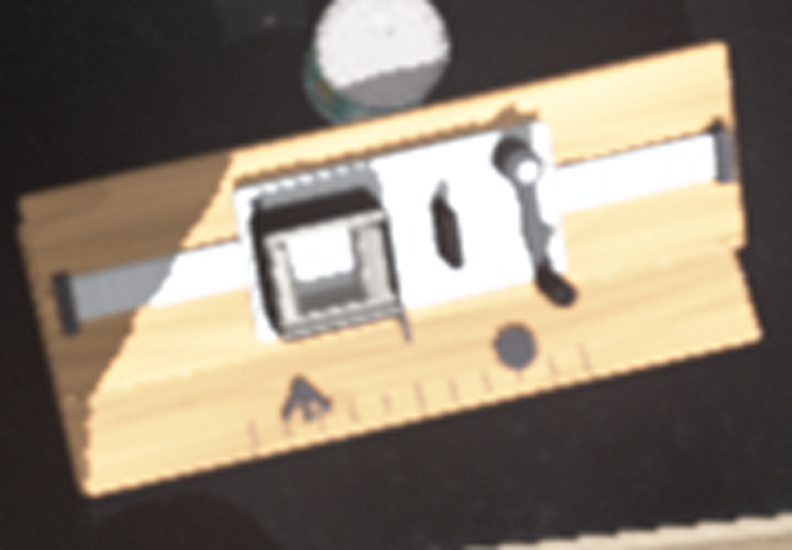

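View pics/c2.png

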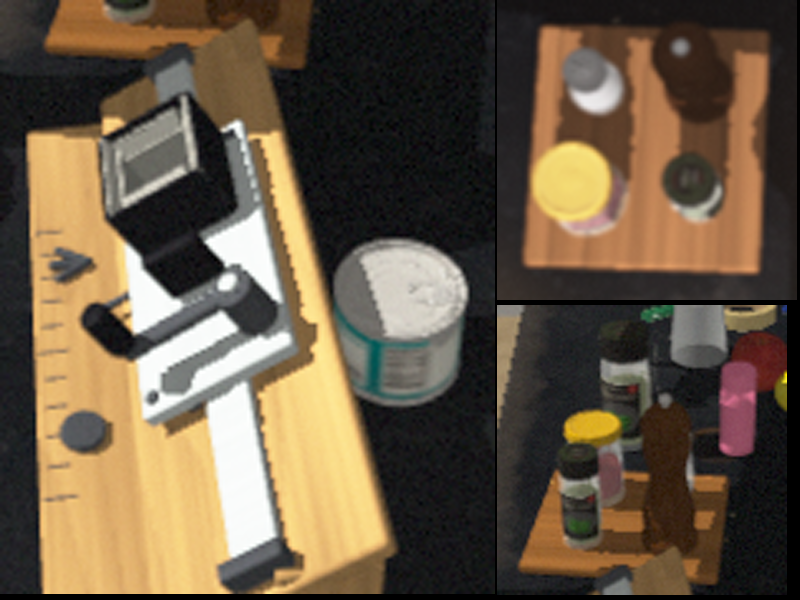

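The crops confirm the slim black-capped jar at the board's near right corner, top picture (267,238). The lever is home: hub at c1 (518,158), knob at c1 (563,291). The tab is at c1 (445,230), the pointer tip at c1 (406,337), the arrow tip at c1 (298,378) and the disc at c1 (516,345), so the holder must go towards +y (left in the picture).

```bash
cat > geo.py <<'E'
from h import *
def ray(n,u,v):
    c=calibration(n);T=np.array(c['pose']);d=T[:3,:3]@np.array([(u-c['cx'])/c['fx'],-(v-c['cy'])/c['fy'],-1]);return T[:3,3],d
def hit(n,u,v,nrm,k):  # nrm.p=k
    o,d=ray(n,u,v);return o+d*(k-nrm@o)/(nrm@d)
c1=lambda u,v:(310+u/4.4-.4,150+v/4.4-.4)
c2=lambda u,v:(250+u/3.3-.35,190+v/3.3-.35)
E
python3 - <<'E'
from geo import *
t=np.load('pics/top0.npz');s=np.load('pics/side0.npz')
W=world('top',t['d'])
def poly(pts,f,n):
    m=np.zeros((400,640),np.uint8);cv2.fillPoly(m,[np.array([f(*p) for p in pts]).round().astype(int)],1);return m>0
def fit(P):
    P=P[~np.isnan(P).any(1)];c=np.median(P,0);
    for _ in range(3):
        A=np.c_[P[:,:2],np.ones(len(P))];k=np.linalg.lstsq(A,P[:,2],rcond=None)[0];r=P[:,2]-A@k;P=P[abs(r)<2*r.std()+1e-4]
    n=np.array([-k[0],-k[1],1]);n/=np.linalg.norm(n);return n,n@P.mean(0),r.std(),len(P),P.mean(0)
for f in([(40,215),(225,170),(180,240),(60,275)],[(575,110),(715,65),(715,125),(575,165)],[(575,205),(735,170),(735,240),(590,290)],[(120,400),(240,350),(250,380),(110,440)]):
    n,k,r,N,c=fit(W[poly(f,c1,0)]);print('slope',n.round(3),round(k,4),round(r,4),N,np.degrees([np.arccos(n[2]),np.arctan2(-n[1],-n[0])]).round(2),c.round(3))
n,k,r,N,c=fit(W[poly([(400,180),(430,175),(425,290),(412,295)],c1,0)|poly([(465,160),(490,155),(510,270),(470,280)],c1,0)]);print('plate',n.round(3),round(k,4),r,N,c)
# rail edges direction
P=[W[int(round(c1(*p)[1])),int(round(c1(*p)[0]))] for p in((120,285),(220,265),(580,190),(690,163))];print(np.round(P,4))
for nm,p in dict(hub=(516,152),knob=(563,291),tab=(443,200),ptr=(407,337),arrow=(298,378),atip=(299,380),disc=(516,345)).items():
    u,v=c1(*p);print(nm,(round(u,1),round(v,1)),W[int(round(v)),int(round(u))].round(4))
Ws=world('side',s['d'])
for nm,p in dict(knob=(95,320),hub=(230,282),atip=(92,263),disc=(85,430),ptr=(118,302),tab=(185,255)).items():
    u,v=c2(*p);print('s',nm,(round(u,1),round(v,1)),Ws[int(round(v)),int(round(u))].round(4))
E
```

```text
slope [-0.512 -0.065  0.856] -0.1959 0.0022 496 [31.09  7.25] [ 0.521 -0.042  0.08 ]
slope [-0.482 -0.063  0.874] -0.177 0.002 412 [29.1   7.48] [ 0.551 -0.344  0.077]
slope [-0.511 -0.063  0.857] -0.1935 0.0027 589 [31.01  6.98] [ 0.493 -0.349  0.043]
slope [0.014 0.004 1.   ] 0.0176 0.002 223 [   0.83 -164.26] [ 0.429 -0.064  0.012]
plate [-0.502 -0.061  0.863] -0.172 0.0020344390024761936 364 [ 0.50079695 -0.2281449   0.07614605]
[[ 0.4884 -0.0356  0.0716]
 [ 0.4928 -0.0937  0.0682]
 [ 0.5145 -0.3019  0.0638]
 [ 0.522  -0.3655  0.0683]]
hub (426.9, 184.1) [ 0.5276 -0.255   0.1224]
knob (437.6, 215.7) [ 0.4486 -0.2698  0.1168]
tab (410.3, 195.1) [ 0.5107 -0.2161  0.0974]
ptr (402.1, 226.2) [ 0.4453 -0.1961  0.0437]
arrow (377.3, 235.5) [ 0.4307 -0.134   0.0176]
atip (377.6, 236.0) [ 0.4304 -0.1365  0.0184]
disc (426.9, 228.0) [ 0.4371 -0.2643  0.0177]
s knob (278.4, 286.6) [ 0.4491 -0.2778  0.1149]
s hub (319.3, 275.1) [ 0.5175 -0.262   0.1239]
s atip (277.5, 269.3) [ 0.4337 -0.1349  0.0127]
s disc (275.4, 320.0) [nan nan nan]
s ptr (285.4, 281.2) [ 0.4529 -0.1981  0.0439]
s tab (305.7, 266.9) [ 0.4949 -0.224   0.1053]
```

Run:
```python
from geo import *
z=np.array([0,0,1.])
for nm,a,b,h in(('front',(90,495),(762,338),.012),('back',(20,198),(725,43),.096)):
    A=hit('top',*c1(*a),z,h);B=hit('top',*c1(*b),z,h);print(nm,A.round(4),B.round(4),np.degrees(np.arctan2(B[0]-A[0],A[1]-B[1])),np.linalg.norm(A-B))
A=hit('side',*c2(30,135),z,.012);B=hit('side',*c2(45,590),z,.012);print('sidefront',A.round(4),B.round(4),np.degrees(np.arctan2(B[0]-A[0],A[1]-B[1])))
for y in(6,6.6,7):
    y=np.radians(y);Y=np.array([-np.sin(y),np.cos(y),0]);X0=np.array([np.cos(y),np.sin(y),0]);N=np.array([-.5*X0[0],-.5*X0[1],.866]);
    C=np.array([.5008,-.2281,.0761]);k=N@C
    g=dict(hub=hit('top',*c1(518,160),N,k+.03),knob=hit('top',*c1(564,292),N,k+.062),knobS=hit('side',*c2(95,322),N,k+.062),tabT=hit('top',*c1(440,205),N,k+.034),ptr=hit('top',*c1(407,339),N,k-.004),atip=hit('top',*c1(299,378),z,.018),aS=hit('side',*c2(92,263),z,.018),ptrS=hit('side',*c2(116,302),N,k-.004),disc=hit('top',*c1(516,345),z,.018))
    print(np.degrees(y),k.round(4))
    for n,p in g.items():print(n,p.round(4),'sx,sy',(p@X0).round(4),(p@Y).round(4))
```

```text
front [ 0.3785 -0.0074  0.012 ] [ 0.4262 -0.4094  0.012 ] 6.762132470942214 0.40486483406047263
back [0.5377 0.0157 0.096 ] [ 0.5833 -0.3892  0.096 ] 6.434971028398559 0.4074932297897456
sidefront [ 0.3817 -0.0093  0.012 ] [ 0.4227 -0.3583  0.012 ] 6.693146864954131
6.000000000000001 -0.1712
hub [ 0.5229 -0.2552  0.1218] sx,sy 0.4933 -0.3084
knob [ 0.4489 -0.2697  0.1154] sx,sy 0.4183 -0.3151
knobS [ 0.4499 -0.2787  0.1154] sx,sy 0.4183 -0.3242
tabT [ 0.5035 -0.21    0.118 ] sx,sy 0.4788 -0.2615
ptr [ 0.4441 -0.1967  0.0408] sx,sy 0.4211 -0.242
atip [ 0.4318 -0.1356  0.018 ] sx,sy 0.4153 -0.18
aS [ 0.4334 -0.1411  0.018 ] sx,sy 0.4163 -0.1857
ptrS [ 0.4527 -0.2001  0.0455] sx,sy 0.4293 -0.2463
disc [ 0.4371 -0.2639  0.018 ] sx,sy 0.4071 -0.3082
6.6 -0.1697
hub [ 0.5229 -0.2552  0.1216] sx,sy 0.4901 -0.3136
knob [ 0.449  -0.2697  0.1152] sx,sy 0.415 -0.3195
knobS [ 0.4499 -0.2785  0.1151] sx,sy 0.4149 -0.3284
tabT [ 0.5034 -0.21    0.1181] sx,sy 0.476 -0.2664
ptr [ 0.4441 -0.1967  0.041 ] sx,sy 0.4186 -0.2464
atip [ 0.4318 -0.1356  0.018 ] sx,sy 0.4134 -0.1843
aS [ 0.4334 -0.1411  0.018 ] sx,sy 0.4143 -0.19
ptrS [ 0.4527 -0.2002  0.0457] sx,sy 0.4267 -0.2509
disc [ 0.4371 -0.2639  0.018 ] sx,sy 0.4039 -0.3124
7.0 -0.1687
hub [ 0.5229 -0.2553  0.1215] sx,sy 0.4879 -0.3171
knob [ 0.449  -0.2698  0.1151] sx,sy 0.4128 -0.3225
knobS [ 0.4499 -0.2783  0.115 ] sx,sy 0.4126 -0.3311
tabT [ 0.5034 -0.2099  0.1181] sx,sy 0.4741 -0.2697
ptr [ 0.4441 -0.1966  0.0412] sx,sy 0.4168 -0.2493
atip [ 0.4318 -0.1356  0.018 ] sx,sy 0.4121 -0.1872
aS [ 0.4334 -0.1411  0.018 ] sx,sy 0.413 -0.1929
ptrS [ 0.4527 -0.2004  0.0459] sx,sy 0.4249 -0.254
disc [ 0.4371 -0.2639  0.018 ] sx,sy 0.4017 -0.3152
```

```bash
cat >> geo.py <<'E'
yaw=np.radians(6.6);Y=np.array([-np.sin(yaw),np.cos(yaw),0]);X0=np.array([np.cos(yaw),np.sin(yaw),0]);Z=np.array([0,0,1.])
N=-.5*X0+np.sqrt(.75)*Z; XS=np.sqrt(.75)*X0+.5*Z   # slope normal, up-slope
def tool(z,y): z=z/np.linalg.norm(z);x=np.cross(y,z);x/=np.linalg.norm(x);return np.c_[x,np.cross(z,x),z]
RS=tool(-N,-Y)
def row(p,Rt,base=None):
    if base is None:
        o=get_obs();base=(np.array(o['tool_pos']),R.from_rotvec(o['tool_rot']).as_matrix())
    d=base[1].T@(np.array(p)-base[0])*100;rv=R.from_matrix(base[1].T@Rt).as_rotvec();return np.r_[d,rv].round(3).tolist()
def st():
    o=get_obs();print('t',round(o['t'],2),'p',np.round(o['tool_pos'],4),'q',np.round(o['q'],2),'F',np.round(o['contact_force'],1),'op',round(o['opening'],4),'g',np.round(o['grip_force'],1));return o
E
python3 - <<'E'
from geo import *
st()
kt=np.array([.4495,-.274,.115])
print(row([.45,.12,.42],R.from_matrix(RS).as_matrix()))
Rv=tool(-Z,-Y)
print(row([.45,.15,.42],Rv))
E
```

```text
t 0.1 p [0.2615 0.5674 0.4036] q [ 1.02  0.05  1.61  0.    1.48 -0.12] F [-0.2  0.6 -0.2] op 0.0854 g 0.0
[-35.849, -32.748, -1.591, -0.676, 0.192, 2.518]
[-34.594, -30.024, -1.596, -0.001, 0.002, 2.595]
```

Call:
{"api": "arm_command", "payload": {"plan": [[[-34.6, -30, -1.6, 0, 0, 2.59], [-34.6, -30, -1.6, 0, 0, 2.59], [-34.6, -30, -1.6, 0, 0, 2.59], [-34.6, -30, -1.6, 0, 0, 2.59], [-34.6, -30, -1.6, 0, 0, 2.59], [-34.6, -30, -1.6, 0, 0, 2.59], [-34.6, -30, -1.6, 0, 0, 2.59], [-34.6, -30, -1.6, 0, 0, 2.59], [-34.6, -30, -1.6, 0, 0, 2.59], [-34.6, -30, -1.6, 0, 0, 2.59], [-34.6, -30, -1.6, 0, 0, 2.59], [-34.6, -30, -1.6, 0, 0, 2.59]]], "gripper": 0.4}}

```text
t: 1.1
tool_pos: [0.4522, 0.145, 0.4207]
tool_rot: [2.595, 1.766, -0.001]
contact_force: [0.1, 0.2, 0.3]
opening: 0.026
grip_force: 0.0
```

Run:
```python
from geo import *
st()
kt=np.array([.4495,-.274,.115])
print(row(kt+.143*N+.09*N,RS))
```

```text
t 1.1 p [0.4522 0.145  0.4207] q [ 0.15 -0.33  1.93 -0.    1.54  0.53] F [0.1 0.2 0.3] op 0.026 g 0.0
[-44.544, 4.821, 10.5, -0.28, 0.472, 1.055]
```

Call:
{"api": "arm_command", "payload": {"plan": [[[-44.5, 4.8, 10.5, -0.28, 0.472, 1.055], [-44.5, 4.8, 10.5, -0.28, 0.472, 1.055], [-44.5, 4.8, 10.5, -0.28, 0.472, 1.055], [-44.5, 4.8, 10.5, -0.28, 0.472, 1.055], [-44.5, 4.8, 10.5, -0.28, 0.472, 1.055], [-44.5, 4.8, 10.5, -0.28, 0.472, 1.055], [-44.5, 4.8, 10.5, -0.28, 0.472, 1.055], [-44.5, 4.8, 10.5, -0.28, 0.472, 1.055], [-44.5, 4.8, 10.5, -0.28, 0.472, 1.055], [-44.5, 4.8, 10.5, -0.28, 0.472, 1.055], [-44.5, 4.8, 10.5, -0.28, 0.472, 1.055], [-44.5, 4.8, 10.5, -0.28, 0.472, 1.055]]]}}

```text
t: 2.1
tool_pos: [0.3355, -0.2874, 0.3133]
tool_rot: [-2.997, -0.18, -0.797]
contact_force: [-0.1, 0.6, -0.7]
opening: 0.0255
grip_force: 0.0
```

Run:
```python
from geo import *
st()
kt=np.array([.4495,-.274,.115])
print(row(kt+.143*N+.09*N,RS))
```

```text
t 2.1 p [ 0.3355 -0.2874  0.3133] q [-0.99 -0.42  2.2   0.51  1.16  0.31] F [-0.1  0.6 -0.7] op 0.0255 g 0.0
[0.023, -0.023, -0.383, -0.007, 0.004, 0.003]
```

Call:
{"api": "arm_command", "payload": {"plan": [[[0, 0, 2, 0, 0, 0], [0, 0, 4, 0, 0, 0], [0, 0, 6, 0, 0, 0], [0, 0, 6.5, 0, 0, 0], [0, 0, 6.5, 0, 0, 0]]]}}

```text
t: 2.52
tool_pos: [0.3701, -0.2778, 0.2576]
tool_rot: [-2.992, -0.194, -0.797]
contact_force: [0.1, 0.1, -0.2]
opening: 0.0254
grip_force: 0.0
```

Run:
```python
from geo import *
o=st()
s,d=snap('side','side1');t,dt=snap('top','top1')
a=cv2.resize(s[190:340,230:350],None,fx=3.9,fy=3.9,interpolation=cv2.INTER_CUBIC)
b=cv2.resize(t[145:265,380:480],None,fx=3.2,fy=3.2,interpolation=cv2.INTER_CUBIC)
c=np.zeros((600,800,3),np.uint8);c[:a.shape[0],:a.shape[1]]=a;c[:b.shape[0],475:475+b.shape[1]]=b
cv2.imwrite('pics/c3.png',c)
g=np.array(o['tool_pos'])-.173*N;print('tip pred side',proj('side',g),'top',proj('top',g), g)
```

```text
t 2.52 p [ 0.3701 -0.2778  0.2576] q [-0.91 -0.29  2.2   0.53  1.01  0.3 ] F [ 0.1  0.1 -0.2] op 0.0254 g 0.0
tip pred side [[282.7259718  285.32262894]] top [[435.74038856 213.78465546]] [ 0.45597888 -0.2678186   0.10780769]
```

View pics/c3.png

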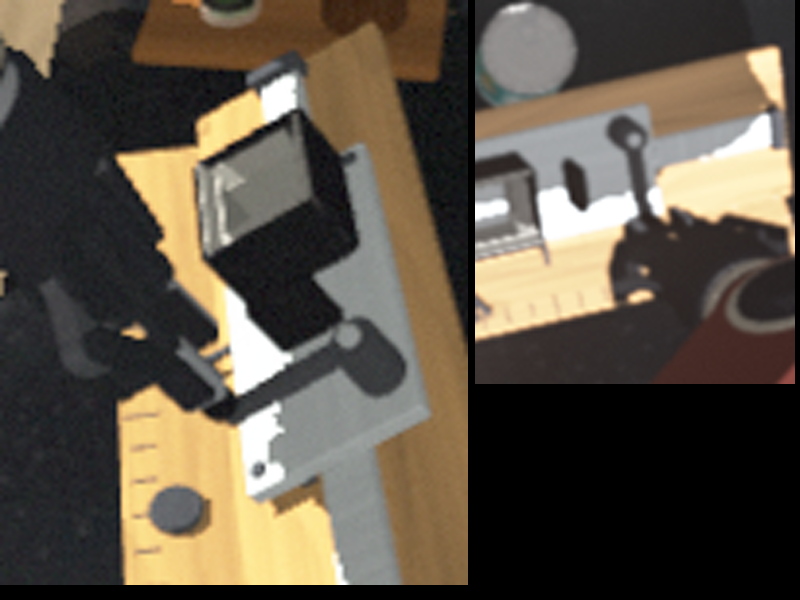

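The crop shows the fingers at c3 (205,330) and (215,400), straddling the knob, which is hidden behind the near finger. They sit a few mm too far to +y. I'll correct that, go a bit deeper and close lightly to confirm.

Run:
```python
from geo import *
kt=np.array([.4495,-.273,.115])
print(row(kt+.145*N,RS),row(kt+.165*N,RS))
```

```text
[-0.371, 0.387, 2.011, -0.01, 0.001, 0.012] [-0.372, 0.367, 0.011, -0.01, 0.001, 0.012]
```

Call:
{"api": "arm_command", "payload": {"plan": [[[-0.35, 0.35, 0, -0.01, 0, 0.012], [-0.35, 0.35, 0, -0.01, 0, 0.012], [-0.35, 0.35, 0.6, -0.01, 0, 0.012], [-0.35, 0.35, 1.2, -0.01, 0, 0.012], [-0.35, 0.35, 1.6, -0.01, 0, 0.012], [-0.35, 0.35, 1.6, -0.01, 0, 0.012]]]}}

```text
t: 3.12
tool_pos: [0.3755, -0.2809, 0.2425]
tool_rot: [-3.001, -0.172, -0.801]
contact_force: [0.5, 0.4, -0.0]
opening: 0.0257
grip_force: 0.0
```

Call:
{"api": "arm_command", "payload": {"plan": [[[0, 0, 0, 0, 0, 0], [0, 0, 0, 0, 0, 0], [0, 0, 0, 0, 0, 0], [0, 0, 0, 0, 0, 0], [0, 0, 0, 0, 0, 0]]], "gripper": 0.8, "force": 20}}

```text
t: 3.53
tool_pos: [0.3754, -0.281, 0.2432]
tool_rot: [-3.001, -0.172, -0.802]
contact_force: [1.8, 1.4, -4.5]
opening: 0.0151
grip_force: 20.7
```

Run:
```python
from geo import *
o=st();print(row(o['tool_pos'],RS))
```

```text
t 3.53 p [ 0.3754 -0.281   0.2432] q [-0.9  -0.25  2.2   0.54  0.97  0.29] F [ 1.8  1.4 -4.5] op 0.0151 g 20.7
[0.0, 0.0, 0.0, -0.001, 0.001, -0.001]
```

Call:
{"api": "arm_command", "payload": {"plan": [[[0.04, 0.74, 0, 0, 0, -0.114], [0.17, 1.46, 0, 0, 0, -0.227], [0.37, 2.17, 0, 0, 0, -0.341], [0.66, 2.86, 0, 0, 0, -0.455], [1.02, 3.5, 0, 0, 0, -0.568], [1.45, 4.1, 0, 0, 0, -0.682], [1.95, 4.64, 0, 0, 0, -0.795], [2.51, 5.13, 0, 0, 0, -0.909], [3.11, 5.55, 0, 0, 0, -1.023], [3.76, 5.9, 0, 0, 0, -1.136], [4.45, 6.17, 0, 0, 0, -1.25], [4.45, 6.17, 0, 0, 0, -1.25]]], "gripper": 0.53}}

```text
t: 4.53
tool_pos: [0.4216, -0.339, 0.2673]
tool_rot: [2.163, 1.761, 0.629]
contact_force: [-0.5, -0.2, -0.8]
opening: 0.0199
grip_force: 0.0
```

Call:
{"api": "arm_command", "payload": {"plan": [[[0, 0, 0, 0, 0, 0], [0, 0, 0, 0, 0, 0]]]}}

```text
t: 4.7
tool_pos: [0.4208, -0.3384, 0.2663]
tool_rot: [2.169, 1.758, 0.63]
contact_force: [-1.1, 0.2, -0.0]
opening: 0.0204
grip_force: 0.0
```

Run:
```python
from geo import *
o=st();Rr=R.from_rotvec(o['tool_rot']).as_matrix();print(R.from_matrix(RS.T@Rr).as_rotvec())
t,_=snap('top','top2');s,_=snap('side','side2')
a=cv2.resize(s[190:340,230:350],None,fx=3.9,fy=3.9,interpolation=cv2.INTER_CUBIC)
b=cv2.resize(t[145:265,380:480],None,fx=3.2,fy=3.2,interpolation=cv2.INTER_CUBIC)
c=np.zeros((600,800,3),np.uint8);c[:a.shape[0],:a.shape[1]]=a;c[:b.shape[0],475:475+b.shape[1]]=b
cv2.imwrite('pics/c4.png',c)
```

```text
t 4.7 p [ 0.4208 -0.3384  0.2663] q [-0.9  -0.09  2.02  0.53  0.98 -0.94] F [-1.1  0.2 -0. ] op 0.0204 g 0.0
[-1.07792255e-03 -1.10468476e-03 -1.24714522e+00]
```

View pics/c4.png

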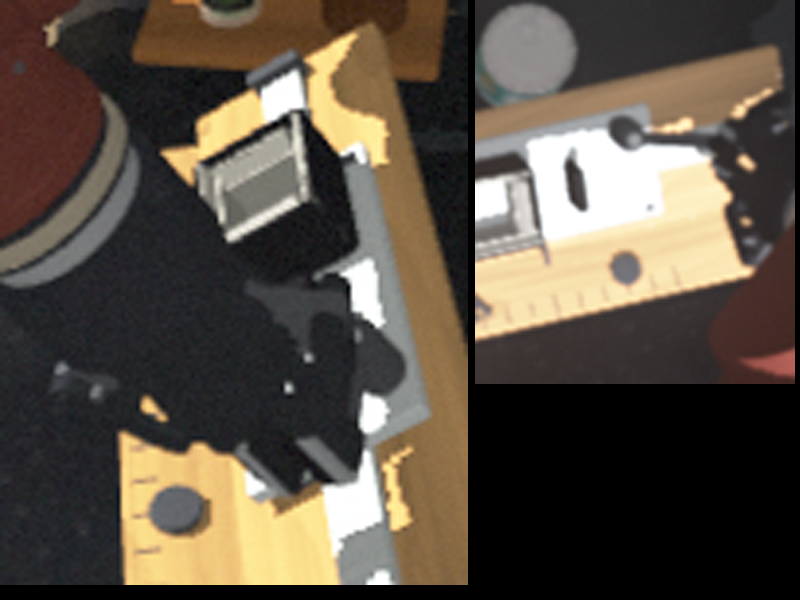

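Lever is open: in the top crop its arm runs from the hub (630,130) to (720,145), while the holder is unmoved. Next I retreat and go to the tab.

Run:
```python
from geo import *
k=-.1697
T=hit('top',*c1(446,222),N,k+.034)+np.array([0,-.003,0]);print('tab',T.round(4),T@Y,T@X0)
p=T+.144*N
o=get_obs();Rr=R.from_rotvec(o['tool_rot']).as_matrix()
b=(np.array(o['tool_pos']),Rr)
print(row(b[0]+.08*N,Rr));print(row(p+.08*N,RS));print(row(p,RS,(p+.08*N,RS)))
np.save('tab.npy',T)
```

```text
tab [ 0.4948 -0.2159  0.1129] -0.2713508644890644 0.46666858570549236
[-0.009, -0.001, -8.0, 0.0, 0.0, 0.0]
[10.694, -3.648, -4.765, 0.001, 0.001, 1.248]
[-0.0, 0.0, 8.0, 0.0, 0.0, 0.0]
```

Call:
{"api": "arm_command", "payload": {"plan": [[[0, 0, -4, 0, 0, 0], [0, 0, -8, 0, 0, 0.05], [4, -1, -8, 0, 0, 0.17], [8, -3, -7, 0, 0, 0.29], [10.7, -3.65, -4.77, 0, 0, 0.41], [10.7, -3.65, -4.77, 0, 0, 1.248], [10.7, -3.65, -4.77, 0, 0, 1.248], [10.7, -3.65, -4.77, 0, 0, 1.248], [10.7, -3.65, -4.77, 0, 0, 1.248], [10.7, -3.65, -4.77, 0, 0, 1.248], [10.7, -3.65, -4.77, 0, 0, 1.248], [10.7, -3.65, -4.77, 0, 0, 1.248]]], "gripper": 0.44}}

```text
t: 5.8
tool_pos: [0.3833, -0.2287, 0.3068]
tool_rot: [-3.001, -0.164, -0.803]
contact_force: [0.3, -0.5, -0.0]
opening: 0.0241
grip_force: 0.0
```

Call:
{"api": "arm_command", "payload": {"plan": [[[0, 0, 0, 0, 0, 0.09], [0, 0, 0, 0, 0, 0.09], [0, 0, 0, 0, 0, 0.09]]]}}

```text
t: 6.05
tool_pos: [0.3833, -0.2287, 0.3068]
tool_rot: [-2.986, -0.042, -0.795]
contact_force: [1.3, -0.3, 0.0]
opening: 0.0238
grip_force: 0.0
```

Run:
```python
from geo import *
st();T=np.load('tab.npy');print(row(T+.224*N,RS),row(T+.144*N,RS))
```

```text
t 6.05 p [ 0.3833 -0.2287  0.3068] q [-0.8  -0.42  2.22  0.47  1.06  0.57] F [ 1.3 -0.3  0. ] op 0.0238 g 0.0
[0.02, 0.006, -0.002, 0.001, 0.001, -0.087] [0.024, -0.001, 7.998, 0.001, 0.001, -0.087]
```

Call:
{"api": "arm_command", "payload": {"plan": [[[0, 0, 0, 0, 0, -0.087], [0, 0, 1.5, 0, 0, -0.087], [0, 0, 3, 0, 0, -0.087], [0, 0, 4.5, 0, 0, -0.087], [0, 0, 5.5, 0, 0, -0.087], [0, 0, 6, 0, 0, -0.087], [0, 0, 6.5, 0, 0, -0.087], [0, 0, 6.5, 0, 0, -0.087]]]}}

```text
t: 6.72
tool_pos: [0.4158, -0.2249, 0.2499]
tool_rot: [-3.001, -0.171, -0.802]
contact_force: [0.7, -0.2, -0.8]
opening: 0.024
grip_force: 0.0
```

Call:
{"api": "arm_command", "payload": {"plan": [[[0, 0, 0.4, 0, 0, 0], [0, 0, 0.8, 0, 0, 0], [0, 0, 1.2, 0, 0, 0], [0, 0, 1.3, 0, 0, 0], [0, 0, 1.3, 0, 0, 0]]]}}

```text
t: 7.13
tool_pos: [0.4222, -0.2242, 0.239]
tool_rot: [-3.001, -0.17, -0.802]
contact_force: [-0.4, -0.3, 0.1]
opening: 0.0239
grip_force: 0.0
```

Call:
{"api": "arm_command", "payload": {"plan": [[[0, 0, 0, 0, 0, 0], [0, 0, 0, 0, 0, 0], [0, 0, 0, 0, 0, 0], [0, 0, 0, 0, 0, 0], [0, 0, 0, 0, 0, 0]]], "gripper": 1, "force": 30}}

```text
t: 7.55
tool_pos: [0.4222, -0.2247, 0.2395]
tool_rot: [-3.003, -0.17, -0.804]
contact_force: [-0.0, -3.9, -1.9]
opening: 0.0095
grip_force: 30.9
```

Call:
{"api": "arm_command", "payload": {"plan": [[[0, -1, 0, 0, 0, 0], [0, -2.2, 0, 0, 0, 0], [0, -3.4, 0, 0, 0, 0], [0, -4.6, 0, 0, 0, 0], [0, -5.6, 0, 0, 0, 0], [0, -6.15, 0, 0, 0, 0], [0, -6.15, 0, 0, 0, 0], [0, -6.15, 0, 0, 0, 0]]]}}

```text
t: 8.22
tool_pos: [0.415, -0.1628, 0.2395]
tool_rot: [-3.001, -0.172, -0.801]
contact_force: [-6.6, 1.0, 4.4]
opening: 0.0092
grip_force: 34.0
```

Run:
```python
from geo import *
o=st();print('moved',(np.array(o['tool_pos'])-[.4222,-.2247,.2395])@Y)
t,_=snap('top','top3');s,_=snap('side','side3')
a=cv2.resize(s[225:300,255:355],None,fx=4.5,fy=4.5,interpolation=cv2.INTER_CUBIC)
b=cv2.resize(t[205:255,340:440],None,fx=5,fy=5,interpolation=cv2.INTER_CUBIC)
c=np.zeros((600,510,3),np.uint8);c[:a.shape[0],:a.shape[1]]=a;c[342:342+b.shape[0],:b.shape[1]]=b
cv2.imwrite('pics/c5.png',c)
```

```text
t 8.22 p [ 0.415  -0.1628  0.2395] q [-0.62 -0.34  2.28  0.46  0.86  0.59] F [-6.6  1.   4.4] op 0.0092 g 34.0
moved 0.06236381908913823
```

View pics/c5.png

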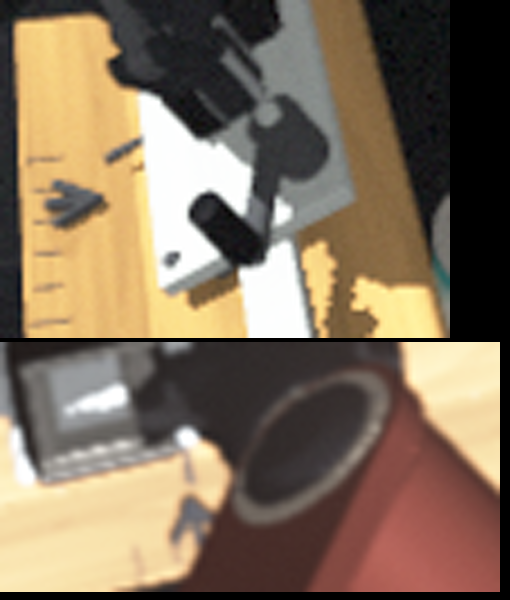

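```bash
cat > chk.py <<'E'
from geo import *
from scipy.optimize import least_squares
def tri(a,b):
    f=lambda P:np.r_[proj('top',P)[0]-a,proj('side',P)[0]-b]
    r=least_squares(f,[.44,-.15,.03]);return r.x,np.abs(r.fun).max()
E
python3 - <<'E'
from chk import *
tp=lambda x,y:(340+x/5-.4,205+(y-342)/5-.4);sp=lambda x,y:(255+x/4.5-.4,225+y/4.5-.4)
for a,b,n in((tp(188,478),sp(107,158),'ptr'),(tp(190,498),sp(105,202),'atip')):
    P,e=tri(a,b);print(n,P.round(4),'sy',(P@Y).round(4),e.round(2))
for h in(.036,.041,.045):
    p=hit('top',*tp(188,478),Z,h)@Y;q=hit('side',*sp(107,158),Z,h)@Y;print(h,p.round(4),q.round(4))
a=hit('top',*tp(190,498),Z,.018)@Y;b=hit('side',*sp(105,202),Z,.018)@Y;print('arrow',a,b)
t=np.load('pics/top3.npz');s=np.load('pics/side3.npz')
a=cv2.resize(s['im'][250:285,260:300],None,fx=12,fy=12,interpolation=cv2.INTER_CUBIC)
b=cv2.resize(t['im'][222:247,365:395],None,fx=10,fy=10,interpolation=cv2.INTER_CUBIC)
c=np.zeros((425,790,3),np.uint8);c[:420,:480]=a;c[:250,485:785]=b;cv2.imwrite('pics/c6.png',c)
E
```

```text
ptr [ 0.437  -0.1333  0.0378] sy -0.1827 0.56
atip [ 0.4329 -0.1362  0.0124] sy -0.1851 0.41
0.036 -0.1828 -0.181
0.041 -0.182 -0.1862
0.045 -0.1814 -0.1904
arrow -0.1842241171448828 -0.1905519003162214
```

View pics/c6.png

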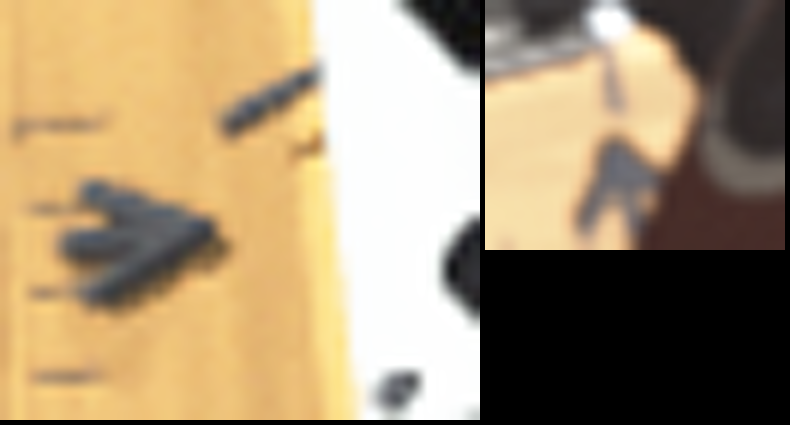

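Run:
```python
from chk import *
A=(377.35,235.35);P=(377.75,232.35);As=(277.3,268.6);Ps=(278.3,260.2)
for h in(.038,.041,.044): 
    p=hit('top',*P,Z,h);print(h,p.round(4),(p@Y).round(4),(hit('side',*Ps,Z,h)@Y).round(4))
a=hit('top',*A,Z,.018);print('arrow',a.round(4),a@Y,hit('side',*As,Z,.018)@Y)
# blade fit: dark pixels centroid per row in the top view; arrow symmetric centre
t0=np.load('pics/top0.npz')['im'].astype(int);t3=np.load('pics/top3.npz')['im'].astype(int)
for im,n,u0,u1,vs in((t3,'blade3',372,384,range(227,235)),(t0,'blade0',396,408,range(219,229)),(t0,'arrow0',368,388,range(233,247))):
    g=im.sum(2)/3
    for v in vs:
        r=g[v,u0:u1];w=np.clip(np.median(r)-25-r,0,None);
        print(n,v,r.astype(int).tolist() if n=='blade3' else '',round((w*np.arange(u0,u1)).sum()/max(w.sum(),1),2),int(w.sum()))
```

```text
0.038 [ 0.4369 -0.1342  0.038 ] -0.1835 -0.1845
0.041 [ 0.4365 -0.1337  0.041 ] -0.183 -0.1876
0.044 [ 0.436  -0.1333  0.044 ] -0.1825 -0.1908
arrow [ 0.4323 -0.1351  0.018 ] -0.1838943006297404 -0.1878258701050706
blade3 227 [150, 148, 151, 174, 179, 186, 218, 230, 232, 229, 219, 173] 372.96 22
blade3 228 [163, 168, 188, 209, 201, 180, 205, 218, 218, 218, 213, 187] 372.39 24
blade3 229 [212, 211, 212, 214, 196, 165, 189, 208, 211, 210, 209, 201] 377.0 19
blade3 230 [216, 215, 213, 211, 191, 159, 178, 202, 207, 207, 207, 207] 377.14 26
blade3 231 [209, 209, 210, 208, 193, 162, 170, 196, 204, 205, 205, 204] 377.35 27
blade3 232 [206, 207, 208, 205, 193, 167, 167, 191, 202, 204, 205, 204] 377.49 24
blade3 233 [207, 207, 207, 206, 201, 190, 185, 197, 204, 206, 206, 207] 0.0 0
blade3 234 [206, 206, 206, 206, 202, 195, 194, 202, 209, 212, 215, 213] 0.0 0
blade0 219  398.41 178
blade0 220  397.04 22
blade0 221  399.96 58
blade0 222  400.76 20
blade0 223  401.35 54
blade0 224  401.54 41
blade0 225  401.86 29
blade0 226  402.05 29
blade0 227  402.0 11
blade0 228  0.0 0
arrow0 233  0.0 0
arrow0 234  0.0 0
arrow0 235  377.5 44
arrow0 236  377.55 197
arrow0 237  377.92 309
arrow0 238  378.37 376
arrow0 239  378.84 391
arrow0 240  379.08 172
arrow0 241  379.28 79
arrow0 242  377.03 61
arrow0 243  376.13 76
arrow0 244  377.3 128
arrow0 245  377.61 47
arrow0 246  0.0 0
```

Call:
{"api": "arm_command", "payload": {"plan": [[[0, 0.1, 0, 0, 0, 0], [0, 0.1, 0, 0, 0, 0], [0, 0.1, 0, 0, 0, 0], [0, 0.1, 0, 0, 0, 0]]]}}

```text
t: 8.65
tool_pos: [0.4152, -0.1635, 0.2396]
tool_rot: [-2.998, -0.172, -0.8]
contact_force: [-9.4, 4.1, 7.4]
opening: 0.0096
grip_force: 34.4
```

```bash
cat >> chk.py <<'E'
def blade(k=6):
    acc=0
    for i in range(k): acc=acc+np.array(get_image('top')[0]).astype(float).mean(2)/k
    out=[]
    for v in(229,230,231,232):
        r=acc[v,374:382];w=np.clip(r.max()-12-r,0,None);out.append(round((w*np.arange(374,382)).sum()/w.sum(),2))
    for v in(236,237):
        r=acc[v,371:382];w=np.clip(np.median(r)-25-r,0,None);out.append(round((w*np.arange(371,382)).sum()/w.sum(),2))
    return out
E
python3 - <<'E'
from chk import *
o=st();print((np.array(o['tool_pos'])-[.4222,-.2247,.2395])@Y,blade())
print('same rows before', end=' ')
g=np.load('pics/top3.npz')['im'].mean(2)
for v in(229,230,231,232):
    r=g[v,374:382];w=np.clip(r.max()-12-r,0,None);print(round((w*np.arange(374,382)).sum()/w.sum(),2),end=' ')
# stand x-direction line in image: shift in u per v between pointer tip and arrow tip heights
a=hit('top',377.45,235.3,Z,.018)
for sy in(0,.001):
  for dx,h in((.0048,.0425),(.010,.0455)): print(proj('top',a+dx*X0+sy*Y+np.array([0,0,h-.018])))
E
```

```text
t 8.65 p [ 0.4152 -0.1635  0.2396] q [-0.62 -0.34  2.28  0.46  0.86  0.59] F [-9.4  4.1  7.4] op 0.0096 g 34.4
0.061589059791217864 [np.float64(377.23), np.float64(377.42), np.float64(377.5), np.float64(377.47), np.float64(377.59), np.float64(377.81)]
same rows before 377.11 377.18 377.36 377.54 [[378.22441836 231.95264954]]
[[377.85578919 229.75735459]]
[[377.83828235 232.04089003]]
[[377.46907222 229.84563023]]
```

Call:
{"api": "arm_command", "payload": {"plan": [[[0, 0.15, 0, 0, 0, 0], [0, 0.15, 0, 0, 0, 0], [0, 0.15, 0, 0, 0, 0], [0, 0.15, 0, 0, 0, 0]]]}}

```text
t: 9.28
tool_pos: [0.4153, -0.165, 0.2396]
tool_rot: [-2.998, -0.172, -0.8]
contact_force: [-8.2, 3.5, 7.1]
opening: 0.0091
grip_force: 34.5
```

Run:
```python
from chk import *
o=st();print((np.array(o['tool_pos'])-[.4222,-.2247,.2395])@Y,blade())
```

```text
t 9.28 p [ 0.4153 -0.165   0.2396] q [-0.63 -0.33  2.27  0.46  0.86  0.58] F [-8.2  3.5  7.1] op 0.0091 g 34.5
0.06013350411006127 [np.float64(377.77), np.float64(378.01), np.float64(378.09), np.float64(378.15), np.float64(377.59), np.float64(377.81)]
```

Call:
{"api": "arm_command", "payload": {"plan": [[[0, 0, 0, 0, 0, 0], [0, 0, 0, 0, 0, 0], [0, 0, 0, 0, 0, 0], [0, 0, -1, 0, 0, 0], [0, 0, -3, 0, 0, 0], [0, 0, -6, 0, 0, 0], [0, 0, -9, 0, 0, 0], [0, 0, -11, 0, 0, 0], [0, 0, -11, 0, 0, 0]]], "gripper": 0.45}}

```text
t: 10.33
tool_pos: [0.3609, -0.1728, 0.3395]
tool_rot: [-3.005, -0.171, -0.815]
contact_force: [0.0, -0.5, 0.5]
opening: 0.0234
grip_force: 0.0
```

Run:
```python
from chk import *
o=st();print(blade(3))
s,_=snap('side','side4');t,_=snap('top','top4')
a=cv2.resize(s[245:290,255:325],None,fx=6,fy=6,interpolation=cv2.INTER_CUBIC)
b=cv2.resize(t[180:250,350:440],None,fx=4.2,fy=4.2,interpolation=cv2.INTER_CUBIC)
c=np.zeros((300,800,3),np.uint8);c[:a.shape[0],:a.shape[1]]=a;c[:b.shape[0],421:421+b.shape[1]]=b;cv2.imwrite('pics/c7.png',c)
```

```text
t 10.33 p [ 0.3609 -0.1728  0.3395] q [-0.74 -0.63  2.29  0.43  1.14  0.61] F [ 0.  -0.5  0.5] op 0.0234 g 0.0
[np.float64(379.68), np.float64(379.81), np.float64(379.77), np.float64(379.84), np.float64(379.91), np.float64(380.61)]
```

View pics/c7.png

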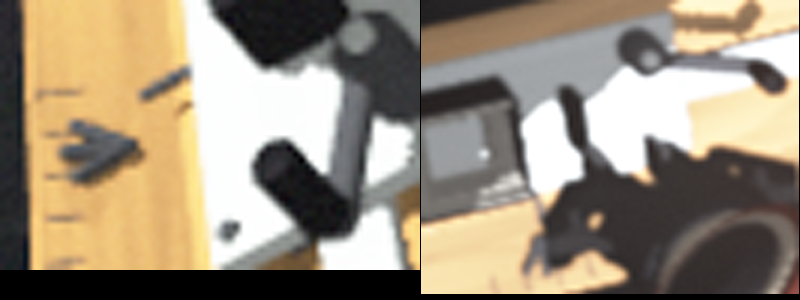

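Run:
```python
from chk import *
d=(hit('top',378.2,232.1,Z,.0425)-hit('top',402.05,226.9,Z,.0425));print('disp',d@Y,d@X0)
Ro=RS@R.from_rotvec([0,0,-1.247]).as_matrix();p=np.array([.4208,-.3384,.2663])+.0607*Y
np.savez('lev.npz',Ro=Ro,p=p)
print(row(p+.06*N,Ro));print(row(p,Ro))
```

```text
disp 0.06175963866220334 0.0006160748707359927
[0.202, 11.187, 1.745, -0.003, 0.001, -1.25]
[0.219, 11.198, 7.745, -0.003, 0.001, -1.25]
```

Call:
{"api": "arm_command", "payload": {"plan": [[[0.2, 3, 0, 0, 0, -1.25], [0.2, 6, 0, 0, 0, -1.25], [0.2, 9, 1, 0, 0, -1.25], [0.2, 11.2, 1.75, 0, 0, -1.25], [0.2, 11.2, 1.75, 0, 0, -1.25], [0.2, 11.2, 1.75, 0, 0, -1.25], [0.2, 11.2, 1.75, 0, 0, -1.25], [0.2, 11.2, 1.75, 0, 0, -1.25], [0.2, 11.2, 1.75, 0, 0, -1.25], [0.2, 11.2, 1.75, 0, 0, -1.25], [0.2, 11.2, 1.75, 0, 0, -1.25], [0.2, 11.2, 1.75, 0, 0, -1.25]]], "gripper": 0.4}}

```text
t: 11.58
tool_pos: [0.3842, -0.2817, 0.3188]
tool_rot: [2.174, 1.758, 0.631]
contact_force: [-1.7, 0.4, -0.4]
opening: 0.0256
grip_force: 0.0
```

Run:
```python
from chk import *
l=np.load('lev.npz');st();print(row(l['p'],l['Ro']))
```

```text
t 11.58 p [ 0.3842 -0.2817  0.3188] q [-0.88 -0.33  2.13  0.49  1.1  -0.85] F [-1.7  0.4 -0.4] op 0.0256 g 0.0
[-0.001, -0.026, 6.042, -0.003, -0.001, -0.002]
```

Call:
{"api": "arm_command", "payload": {"plan": [[[0, 0, 1.5, 0, 0, 0], [0, 0, 3, 0, 0, 0], [0, 0, 4, 0, 0, 0], [0, 0, 5, 0, 0, 0], [0, 0, 6, 0, 0, 0], [0, 0, 6, 0, 0, 0], [0, 0, 6, 0, 0, 0]]]}}

```text
t: 12.17
tool_pos: [0.4139, -0.2784, 0.2677]
tool_rot: [2.17, 1.76, 0.63]
contact_force: [-0.4, -0.2, 0.5]
opening: 0.0259
grip_force: 0.0
```

Call:
{"api": "arm_command", "payload": {"plan": [[[0, 0, 0, 0, 0, 0], [0, 0, 0, 0, 0, 0], [0, 0, 0, 0, 0, 0], [0, 0, 0, 0, 0, 0]]], "gripper": 0.8, "force": 20}}

```text
t: 12.5
tool_pos: [0.4129, -0.2784, 0.2679]
tool_rot: [2.17, 1.762, 0.628]
contact_force: [-5.2, 0.4, -0.6]
opening: 0.0152
grip_force: 21.0
```

Call:
{"api": "arm_command", "payload": {"plan": [[[0.04, -0.74, 0, 0, 0, 0.114], [0.17, -1.46, 0, 0, 0, 0.227], [0.37, -2.17, 0, 0, 0, 0.341], [0.66, -2.86, 0, 0, 0, 0.455], [1.02, -3.5, 0, 0, 0, 0.568], [1.45, -4.1, 0, 0, 0, 0.682], [1.95, -4.64, 0, 0, 0, 0.795], [2.51, -5.13, 0, 0, 0, 0.909], [3.11, -5.55, 0, 0, 0, 1.023], [3.76, -5.9, 0, 0, 0, 1.136], [4.45, -6.17, 0, 0, 0, 1.25], [4.45, -6.17, 0, 0, 0, 1.25]]], "gripper": 0.53}}

```text
t: 13.5
tool_pos: [0.3683, -0.2214, 0.2469]
tool_rot: [-3.002, -0.168, -0.805]
contact_force: [-0.3, -0.2, -0.7]
opening: 0.0202
grip_force: 0.0
```

Call:
{"api": "arm_command", "payload": {"plan": [[[0, -0.1, 0, 0, 0, 0], [0, -0.2, 0, 0, 0, 0], [0, -0.2, 0, 0, 0, 0]]]}}

```text
t: 13.75
tool_pos: [0.3685, -0.2203, 0.247]
tool_rot: [-3.004, -0.173, -0.805]
contact_force: [-0.8, -2.3, 0.5]
opening: 0.0202
grip_force: 1.1
```

Call:
{"api": "arm_command", "payload": {"plan": [[[0, -0.1, 0, 0, 0, 0], [0, -0.2, 0, 0, 0, 0], [0, -0.3, 0, 0, 0, 0], [0, -0.3, 0, 0, 0, 0]]]}}

```text
t: 14.08
tool_pos: [0.368, -0.2167, 0.2463]
tool_rot: [-3.002, -0.171, -0.804]
contact_force: [-0.7, -2.0, 0.9]
opening: 0.0201
grip_force: 0.9
```

Call:
{"api": "arm_command", "payload": {"plan": [[[0, -0.1, 0, 0, 0, 0], [0, -0.2, 0, 0, 0, 0], [0, -0.2, 0, 0, 0, 0]]]}}

```text
t: 14.33
tool_pos: [0.3677, -0.2145, 0.2461]
tool_rot: [-3.001, -0.171, -0.803]
contact_force: [-0.6, -1.5, 0.2]
opening: 0.0204
grip_force: 0.5
```

Call:
{"api": "arm_command", "payload": {"plan": [[[0, -0.1, 0, 0, 0, 0], [0, -0.2, 0, 0, 0, 0], [0, -0.3, 0, 0, 0, 0], [0, -0.3, 0, 0, 0, 0]]]}}

```text
t: 14.67
tool_pos: [0.3673, -0.2122, 0.2462]
tool_rot: [-3.005, -0.17, -0.804]
contact_force: [0.6, -7.0, -2.5]
opening: 0.0199
grip_force: 3.3
```

Call:
{"api": "arm_command", "payload": {"plan": [[[0, -0.1, 0, 0, 0, 0], [0, -0.2, 0, 0, 0, 0], [0, -0.2, 0, 0, 0, 0]]]}}

```text
t: 14.92
tool_pos: [0.3671, -0.2109, 0.2463]
tool_rot: [-3.008, -0.169, -0.806]
contact_force: [2.2, -11.5, -5.7]
opening: 0.0204
grip_force: 5.7
```

Call:
{"api": "arm_command", "payload": {"plan": [[[0, 0.1, 0, 0, 0, 0], [0, 0.2, 0, 0, 0, 0], [0, 0.3, 0, 0, 0, 0], [0, 0.3, -2, 0, 0, 0], [0, 0.3, -5, 0, 0, 0], [0, 0.3, -9, 0, 0, 0], [-2, 3, -12, 0, 0, 0], [-4, 7, -12, 0, 0, 0], [-4, 10, -12, 0, 0, 0], [-4, 12, -12, 0, 0, 0], [-4, 12, -12, 0, 0, 0]]], "gripper": 0.4}}

```text
t: 15.83
tool_pos: [0.2864, -0.3426, 0.3305]
tool_rot: [-3.003, -0.165, -0.804]
contact_force: [-0.2, 0.4, 0.2]
opening: 0.0257
grip_force: 0.0
```

Run:
```python
from chk import *
o=st();print(blade(6))
s,_=snap('side','side5');t,_=snap('top','top5')
a=cv2.resize(s[190:300,250:340],None,fx=4.4,fy=4.4,interpolation=cv2.INTER_CUBIC)
b=cv2.resize(t[175:250,345:440],None,fx=4.2,fy=4.2,interpolation=cv2.INTER_CUBIC)
c=np.zeros((484,800,3),np.uint8);c[:a.shape[0],:a.shape[1]]=a;c[:b.shape[0],400:400+b.shape[1]]=b;cv2.imwrite('pics/c8.png',c)
```

```text
t 15.83 p [ 0.2864 -0.3426  0.3305] q [-1.16 -0.41  2.16  0.52  1.26  0.17] F [-0.2  0.4  0.2] op 0.0257 g 0.0
[np.float64(377.64), np.float64(377.77), np.float64(377.97), np.float64(378.1), np.float64(377.59), np.float64(377.81)]
```

View pics/c8.png

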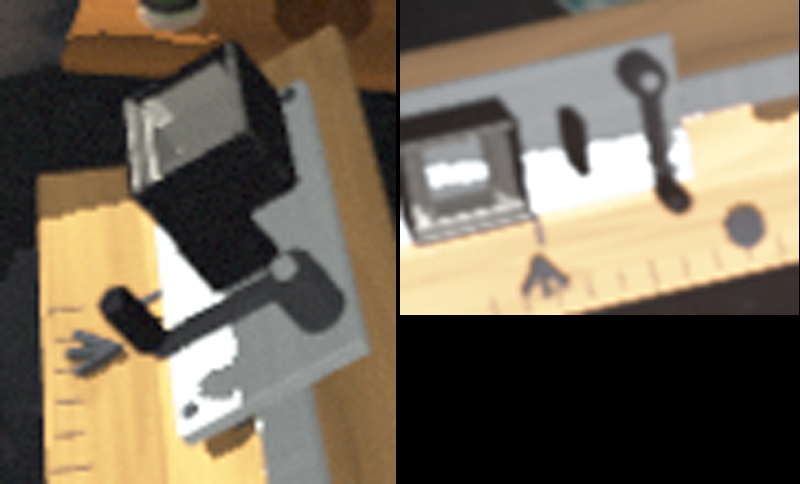

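Pictures show the lever home. The blade tip at c8 (540,240) stands over the arrow tip at (541,258), matching the computed alignment line to about 0.1 px. Next I locate the cup and jar numerically from depth.

Run:
```python
from chk import *
t=np.load('pics/top5.npz');s=np.load('pics/side5.npz');k=-.1697
for n,im in(('top',t),('side',s)):
    W=world(n,im['d']).reshape(-1,3);W=W[~np.isnan(W).any(1)]
    a,b,h=W@XS,W@Y,W@N-k
    m=(abs(b+.14)<.055)&(abs(a-.47)<.12)&(h>.034)&(h<.05)
    print(n,m.sum(),'h',np.percentile(h[m],[10,50,90]).round(4),'a',np.percentile(a[m],[1,4,50,96,99]).round(4),'b',np.percentile(b[m],[1,4,50,96,99]).round(4))
    if n=='top':
        for lo in np.arange(-.18,-.10,.008):
            q=m&(b>=lo)&(b<lo+.008);print(round(lo,3),q.sum(),(a[q].min().round(4),a[q].max().round(4)) if q.any() else '')
        f=(abs(b+.14)<.012)&(abs(a-.47)<.1)&(h<.02);print('floor?',np.c_[a[f],b[f],h[f]].round(3)[::6].tolist()[:30])
    pl=(abs(b+.215)<.06)&(abs(a-.48)<.1)&(abs(h)<.006);print('plate h',np.median(h[pl]),'a',np.percentile(a[pl],[1,50,99]).round(4),'b',np.percentile(b[pl],[1,99]).round(4))
    z=W[:,2];
    for nm,c,hh,r in(('jar',(.441,.138),.117,.03),('mill',(.52,.13),.18,.03),('jam',(.449,.228),.098,.04),('salt',(.533,.209),.1,.03)):
        q=(np.hypot(W[:,0]-c[0],W[:,1]-c[1])<r)&(z>hh-.008)&(z<hh+.01)
        if q.sum()>4: print(nm,q.sum(),'mid',((W[q].min(0)+W[q].max(0))/2).round(4),'ext',np.ptp(W[q],0).round(4),'med',np.median(W[q],0).round(4))
o=get_obs()
```

```text
top 448 h [0.0356 0.0398 0.0434] a [0.4159 0.4172 0.4468 0.4812 0.4815] b [-0.1747 -0.1734 -0.1416 -0.1042 -0.1031]
-0.18 38 (np.float64(0.4172), np.float64(0.477))
-0.172 65 (np.float64(0.4161), np.float64(0.4815))
-0.164 68 (np.float64(0.4157), np.float64(0.4818))
-0.156 29 (np.float64(0.4151), np.float64(0.4819))
-0.148 30 (np.float64(0.4163), np.float64(0.4826))
-0.14 27 (np.float64(0.4144), np.float64(0.4815))
-0.132 28 (np.float64(0.4151), np.float64(0.4821))
-0.124 45 (np.float64(0.4157), np.float64(0.4814))
-0.116 71 (np.float64(0.4165), np.float64(0.4815))
-0.108 47 (np.float64(0.4177), np.float64(0.481))
floor? [[0.57, -0.141, -0.164], [0.568, -0.138, -0.165], [0.567, -0.129, -0.162], [0.565, -0.144, -0.156], [0.565, -0.136, -0.154], [0.561, -0.152, -0.154], [0.562, -0.142, -0.147], [0.56, -0.134, -0.149], [0.556, -0.15, -0.151], [0.554, -0.143, -0.156], [0.554, -0.136, -0.152], [0.553, -0.13, -0.15], [0.55, -0.146, -0.148], [0.551, -0.136, -0.138], [0.547, -0.129, -0.15], [0.546, -0.144, -0.143], [0.544, -0.136, -0.146], [0.541, -0.152, -0.142], [0.541, -0.143, -0.14], [0.
[... 456 characters left out ...]
 0.1774] ext [0.0226 0.0222 0.0105] med [0.5309 0.133  0.1795]
jam 505 mid [0.4567 0.2292 0.0971] ext [0.0587 0.058  0.0141] med [0.4569 0.2295 0.0976]
salt 125 mid [0.5437 0.2151 0.0982] ext [0.0301 0.0315 0.0121] med [0.5429 0.2145 0.0981]
side 566 h [0.0354 0.0402 0.0431] a [0.4158 0.417  0.4468 0.4802 0.4805] b [-0.1774 -0.1767 -0.1427 -0.1052 -0.1041]
plate h 0.0007847383110724804 a [0.4032 0.4538 0.4927] b [-0.2745 -0.1588]
jar 147 mid [0.4456 0.1388 0.1145] ext [0.0372 0.04   0.0109] med [0.445  0.1329 0.1167]
mill 21 mid [0.5314 0.1317 0.1772] ext [0.0096 0.014  0.0084] med [0.5314 0.129  0.179 ]
jam 245 mid [0.4567 0.2267 0.0954] ext [0.0566 0.064  0.0108] med [0.4566 0.2232 0.0976]
```

Run:
```python
from chk import *
Rv=tool(-Z,-Y);print(row([.4453,.14,.38],Rv),row([.38,-.15,.40],RS))
```

```text
[20.863, -45.757, 6.284, -0.0, -0.523, -0.0] [13.368, -17.696, -0.354, 0.0, 0.001, -0.0]
```

Call:
{"api": "arm_command", "payload": {"plan": [[[2, -3, -2, 0, -0.1, 0], [5, -7, -2, 0, -0.2, 0], [8, -11, -1, 0, -0.3, 0], [11, -15, 0, 0, -0.4, 0], [20.86, -45.76, 6.28, 0, -0.523, 0], [20.86, -45.76, 6.28, 0, -0.523, 0], [20.86, -45.76, 6.28, 0, -0.523, 0], [20.86, -45.76, 6.28, 0, -0.523, 0], [20.86, -45.76, 6.28, 0, -0.523, 0], [20.86, -45.76, 6.28, 0, -0.523, 0], [20.86, -45.76, 6.28, 0, -0.523, 0], [20.86, -45.76, 6.28, 0, -0.523, 0]]], "gripper": -0.36}}

```text
t: 17.23
tool_pos: [0.4394, 0.1212, 0.3805]
tool_rot: [-3.136, -0.18, -0.002]
contact_force: [0.7, -0.7, -1.0]
opening: 0.0586
grip_force: 0.0
```

Run:
```python
from chk import *
Rv=tool(-Z,-Y);st();print(row([.4453,.14,.38],Rv),row([.4453,.14,.237],Rv))
```

```text
t 17.23 p [0.4394 0.1212 0.3805] q [ 0.11 -0.36  2.02  0.    1.48  1.56] F [ 0.7 -0.7 -1. ] op 0.0586 g 0.0
[0.802, -1.799, 0.056, -0.0, -0.001, -0.0] [0.782, -1.793, 14.356, -0.0, -0.001, -0.0]
```

Call:
{"api": "arm_command", "payload": {"plan": [[[0.78, -1.79, 0, 0, 0, 0], [0.78, -1.79, 2, 0, 0, 0], [0.78, -1.79, 4, 0, 0, 0], [0.78, -1.79, 4, 0, 0, 0]]]}}

```text
t: 17.57
tool_pos: [0.4439, 0.1379, 0.336]
tool_rot: [3.136, 0.181, -0.012]
contact_force: [-0.7, -0.8, -0.6]
opening: 0.0582
grip_force: 0.0
```

Run:
```python
from chk import *
Rv=tool(-Z,-Y);st();print(row([.4453,.14,.237],Rv))
```

```text
t 17.57 p [0.4439 0.1379 0.336 ] q [ 0.14 -0.29  2.04  0.    1.4   1.6 ] F [-0.7 -0.8 -0.6] op 0.0582 g 0.0
[0.232, -0.187, 9.901, -0.0, 0.007, 0.0]
```

Call:
{"api": "arm_command", "payload": {"plan": [[[0.15, -0.15, 1, 0, 0.004, 0], [0.15, -0.15, 3, 0, 0.004, 0], [0.15, -0.15, 5, 0, 0.004, 0], [0.15, -0.15, 7, 0, 0.004, 0], [0.15, -0.15, 8.5, 0, 0.004, 0], [0.15, -0.15, 9.7, 0, 0.004, 0], [0.15, -0.15, 9.9, 0, 0.004, 0], [0.15, -0.15, 9.9, 0, 0.004, 0]]]}}

```text
t: 18.23
tool_pos: [0.447, 0.1387, 0.241]
tool_rot: [-3.136, -0.178, -0.005]
contact_force: [-0.4, 0.5, -0.2]
opening: 0.0577
grip_force: 0.0
```

Run:
```python
from chk import *
Rv=tool(-Z,-Y);st();print(row([.4453,.14,.237],Rv))
```

```text
t 18.23 p [0.447  0.1387 0.241 ] q [ 0.14 -0.17  2.11  0.    1.19  1.6 ] F [-0.4  0.5 -0.2] op 0.0577 g 0.0
[-0.154, -0.15, 0.402, -0.0, -0.003, -0.002]
```

Call:
{"api": "arm_command", "payload": {"plan": [[[-0.1, -0.12, 0.3, 0, 0, 0], [-0.1, -0.12, 0.3, 0, 0, 0], [-0.1, -0.12, 0.3, 0, 0, 0]]]}}

```text
t: 18.48
tool_pos: [0.4462, 0.14, 0.2391]
tool_rot: [-3.136, -0.178, -0.009]
contact_force: [0.5, -0.6, 0.7]
opening: 0.0582
grip_force: 0.0
```

Call:
{"api": "arm_command", "payload": {"plan": [[[0, 0, 0, 0, 0, 0], [0, 0, 0, 0, 0, 0], [0, 0, 0, 0, 0, 0], [0, 0, 0, 0, 0, 0], [0, 0, 0, 0, 0, 0], [0, 0, 0, 0, 0, 0]]], "gripper": 0.3, "force": 50}}

```text
t: 18.98
tool_pos: [0.4463, 0.14, 0.2391]
tool_rot: [-3.136, -0.178, -0.008]
contact_force: [-1.0, 1.5, 5.3]
opening: 0.0397
grip_force: 50.1
```

Run:
```python
from chk import *
st()
```

```text
t 18.98 p [0.4463 0.14   0.2391] q [ 0.14 -0.17  2.11  0.    1.19  1.6 ] F [-1.   1.5  5.3] op 0.0397 g 50.1
```

Call:
{"api": "arm_command", "payload": {"plan": [[[0, 0, -1, 0, 0, 0], [0, 0, -3, 0, 0, 0], [0, 0, -6, 0, 0, 0], [0, 0, -9, 0, 0, 0], [0, 0, -12, 0, 0, 0], [0, 0, -14, 0, 0, 0], [0, 0, -14, 0, 0, 0]]]}}

```text
t: 19.57
tool_pos: [0.4463, 0.1399, 0.3839]
tool_rot: [-3.136, -0.178, -0.021]
contact_force: [0.5, 0.4, -0.8]
opening: 0.0398
grip_force: 50.4
```

```bash
cat >> chk.py <<'E'
k=-.1697;C=.4487*XS-.140*Y+k*N
E
python3 - <<'E'
from chk import *
st();print(C);p=C+.227*N;print(p,row(p+.105*N,RS))
E
```

```text
t 19.57 p [0.4463 0.1399 0.3839] q [ 0.14 -0.33  1.99 -0.    1.47  1.6 ] F [ 0.5  0.4 -0.8] op 0.0398 g 50.4
[ 0.48638923 -0.08465685  0.07738549]
[ 0.37364142 -0.09770222  0.27397326] [-15.178, 22.791, 1.691, 0.0, 0.51, -0.002]
```

Call:
{"api": "arm_command", "payload": {"plan": [[[-15.18, 22.79, 1.69, 0, 0.51, 0], [-15.18, 22.79, 1.69, 0, 0.51, 0], [-15.18, 22.79, 1.69, 0, 0.51, 0], [-15.18, 22.79, 1.69, 0, 0.51, 0], [-15.18, 22.79, 1.69, 0, 0.51, 0], [-15.18, 22.79, 1.69, 0, 0.51, 0], [-15.18, 22.79, 1.69, 0, 0.51, 0], [-15.18, 22.79, 1.69, 0, 0.51, 0], [-15.18, 22.79, 1.69, 0, 0.51, 0], [-15.18, 22.79, 1.69, 0, 0.51, 0], [-15.18, 22.79, 1.69, 0, 0.51, 0]]]}}

```text
t: 20.48
tool_pos: [0.3207, -0.1029, 0.3599]
tool_rot: [-3.004, -0.174, -0.788]
contact_force: [0.7, 0.1, -0.5]
opening: 0.0397
grip_force: 50.9
```

Run:
```python
from chk import *
st();p=C+.227*N;print(row(p+.105*N,RS))
# check jar in hand by depth from side: points just below the fingers
im,d=snap('side','side6');W=world('side',d).reshape(-1,3);W=W[~np.isnan(W).any(1)]
a,b,h=W@XS,W@Y,W@N-k
for lo,hi in((.10,.115),(.115,.13),(.13,.145)):
    m=(h>lo)&(h<hi)&(abs(a-.4487)<.04)&(abs(b+.14)<.04);print(lo,m.sum(),a[m].min().round(4) if m.any() else '',a[m].max().round(4)if m.any() else '',np.percentile(b[m],[1,50]).round(4) if m.any() else '')
im,d=snap('top','top6');W=world('top',d).reshape(-1,3);W=W[~np.isnan(W).any(1)]
a,b,h=W@XS,W@Y,W@N-k
for lo,hi in((.10,.115),(.115,.13),(.13,.145)):
    m=(h>lo)&(h<hi)&(abs(a-.4487)<.04)&(abs(b+.14)<.04);print(lo,m.sum(),a[m].min().round(4) if m.any() else '',a[m].max().round(4)if m.any() else '')
```

```text
t 20.48 p [ 0.3207 -0.1029  0.3599] q [-0.64 -0.9   2.4   0.36  1.28  0.77] F [ 0.7  0.1 -0.5] op 0.0397 g 50.9
[0.3, 0.086, -0.402, -0.002, 0.011, -0.0]
0.1 108 0.4249 0.461 [-0.1593 -0.1549]
0.115 150 0.4232 0.4616 [-0.1606 -0.156 ]
0.13 151 0.4218 0.4621 [-0.161  -0.1561]
0.1 31 0.4385 0.4632
0.115 46 0.442 0.4631
0.13 47 0.4451 0.4632
```

Call:
{"api": "arm_command", "payload": {"plan": [[[0.37, 0.08, 0, 0, 0.011, 0], [0.37, 0.08, 1, 0, 0.011, 0], [0.37, 0.08, 2.5, 0, 0.011, 0], [0.37, 0.08, 4, 0, 0.011, 0], [0.37, 0.08, 4.5, 0, 0.011, 0], [0.37, 0.08, 4.5, 0, 0.011, 0]]]}}

```text
t: 21.08
tool_pos: [0.3459, -0.1009, 0.3217]
tool_rot: [-2.999, -0.173, -0.801]
contact_force: [-0.2, -0.7, -1.8]
opening: 0.0399
grip_force: 50.9
```

Run:
```python
from chk import *
st();p=C+.227*N;print(row(p,RS))
im,d=snap('side','side7');W=world('side',d).reshape(-1,3);W=W[~np.isnan(W).any(1)]
a,b,h=W@XS,W@Y,W@N-k
for lo,hi in((.06,.075),(.075,.09)):
    m=(h>lo)&(h<hi)&(abs(a-.4487)<.04)&(abs(b+.14)<.04);print(lo,m.sum(),a[m].min().round(4),a[m].max().round(4),np.percentile(b[m],[1,50]).round(4))
im,d=snap('top','top7');W=world('top',d).reshape(-1,3);W=W[~np.isnan(W).any(1)]
a,b,h=W@XS,W@Y,W@N-k
for lo,hi in((.06,.075),(.075,.09)):
    m=(h>lo)&(h<hi)&(abs(a-.4487)<.04)&(abs(b+.14)<.04);print(lo,m.sum(),a[m].min().round(4) if m.any() else '',a[m].max().round(4)if m.any() else '')
```

```text
t 21.08 p [ 0.3459 -0.1009  0.3217] q [-0.59 -0.78  2.4   0.37  1.14  0.77] F [-0.2 -0.7 -1.8] op 0.0399 g 50.9
[0.037, 0.013, 5.527, -0.003, 0.001, -0.001]
0.06 128 0.4287 0.4668 [-0.1608 -0.1565]
0.075 135 0.4273 0.4663 [-0.1615 -0.1567]
0.06 35 0.4435 0.4683
0.075 47 0.4488 0.4677
```

Call:
{"api": "arm_command", "payload": {"plan": [[[0.03, 0, 0.7, 0, 0, 0], [0.03, 0, 1.2, 0, 0, 0], [0.03, 0, 1.7, 0, 0, 0], [0.03, 0, 2.2, 0, 0, 0], [0.03, 0, 2.5, 0, 0, 0], [0.03, 0, 2.5, 0, 0, 0]]]}}

```text
t: 21.68
tool_pos: [0.3585, -0.1001, 0.3009]
tool_rot: [-3.0, -0.17, -0.804]
contact_force: [-0.6, 0.5, -0.8]
opening: 0.0397
grip_force: 50.8
```

Call:
{"api": "arm_command", "payload": {"plan": [[[0, 0, 0.4, 0, 0, 0], [0, 0, 0.8, 0, 0, 0], [0, 0, 1.2, 0, 0, 0], [0, 0, 1.2, 0, 0, 0]]]}}

```text
t: 22.02
tool_pos: [0.3646, -0.0994, 0.291]
tool_rot: [-3.0, -0.17, -0.807]
contact_force: [2.9, 1.5, -1.1]
opening: 0.0394
grip_force: 51.4
```

Run:
```python
from chk import *
o=st();p=C+.227*N;print(row(p,RS));F=np.array(o['contact_force']);print(F@XS,F@Y,F@N)
```

```text
t 22.02 p [ 0.3646 -0.0994  0.291 ] q [-0.55 -0.68  2.4   0.37  1.02  0.77] F [ 2.9  1.5 -1.1] op 0.0394 g 51.4
[-0.06, -0.068, 1.928, -0.0, -0.002, -0.002]
2.156112787042547 1.1742845310771988 -2.4593248690788956
```

Call:
{"api": "arm_command", "payload": {"plan": [[[0, 0, 0.4, 0, 0, 0], [0, 0, 0.8, 0, 0, 0], [0, 0, 1.1, 0, 0, 0], [0, 0, 1.1, 0, 0, 0]]]}}

```text
t: 22.35
tool_pos: [0.3699, -0.0988, 0.281]
tool_rot: [-3.0, -0.17, -0.805]
contact_force: [3.3, 2.5, -2.8]
opening: 0.0398
grip_force: 51.4
```

Call:
{"api": "arm_command", "payload": {"plan": [[[0, 0, 0.3, 0, 0, 0], [0, 0, 0.6, 0, 0, 0], [0, 0, 0.6, 0, 0, 0]]]}}

```text
t: 22.6
tool_pos: [0.3729, -0.0985, 0.276]
tool_rot: [-3.0, -0.17, -0.806]
contact_force: [2.0, 2.4, -1.9]
opening: 0.0399
grip_force: 51.5
```

Run:
```python
from chk import *
o=st();p=C+.227*N;print(row(p,RS));F=np.array(o['contact_force']);print(F@XS,F@Y,F@N)
```

```text
t 22.6 p [ 0.3729 -0.0985  0.276 ] q [-0.54 -0.63  2.4   0.38  0.97  0.77] F [ 2.   2.4 -1.9] op 0.0399 g 51.5
[-0.03, -0.072, 0.221, 0.0, -0.001, -0.002]
0.9874384293268383 2.127855419167188 -2.821651695829262
```

Call:
{"api": "arm_command", "payload": {"plan": [[[0, 0, 0.15, 0, 0, 0], [0, 0, 0.3, 0, 0, 0], [0, 0, 0.3, 0, 0, 0], [0, 0, 0.3, 0, 0, 0]]]}}

```text
t: 22.93
tool_pos: [0.3743, -0.0985, 0.2749]
tool_rot: [-3.001, -0.172, -0.804]
contact_force: [-11.4, 4.6, 9.2]
opening: 0.0397
grip_force: 52.7
```

Run:
```python
from chk import *
o=st();p=C+.227*N;print(row(p,RS));F=np.array(o['contact_force']);print(F@XS,F@Y,F@N)
for n in('top','side'):
    im,d=snap(n,n+'8');W=world(n,d).reshape(-1,3);W=W[~np.isnan(W).any(1)]
    a,b,h=W@XS,W@Y,W@N-k
    m=(abs(b+.14)<.05)&(abs(a-.4487)<.05)&(h>.036)&(h<.047);print(n,np.percentile(a[m],[2,98]).round(4),np.percentile(b[m],[2,98]).round(4))
    m=(abs(b+.14)<.023)&(abs(a-.4487)<.023)&(h>.05)&(h<.12);print(np.percentile(a[m],[2,98]).round(4),np.percentile(b[m],[2,98]).round(4),h[m].max())
```

```text
t 22.93 p [ 0.3743 -0.0985  0.2749] q [-0.54 -0.62  2.4   0.38  0.97  0.77] F [-11.4   4.6   9.2] op 0.0397 g 52.7
[-0.097, -0.091, 0.055, 0.0, 0.0, -0.001]
-4.765346301256559 5.9146129974199795 13.394897016910194
top [0.4437 0.4816] [-0.1742 -0.1035]
[0.4548 0.4691] [-0.1614 -0.1184] 0.11068856895630216
side [0.4161 0.4803] [-0.1773 -0.105 ]
[0.4306 0.4678] [-0.1607 -0.1189] 0.11989622182970017
```

Call:
{"api": "arm_command", "payload": {"plan": [[[0, 0, 0.1, 0, 0, 0], [0, 0, 0.1, 0, 0, 0], [0, 0, 0.1, 0, 0, 0]]]}}

```text
t: 23.28
tool_pos: [0.3748, -0.0986, 0.2752]
tool_rot: [-3.001, -0.174, -0.802]
contact_force: [-21.8, 3.7, 17.6]
opening: 0.0394
grip_force: 53.9
```

Call:
{"api": "arm_command", "payload": {"plan": [[[0, 0, 0.1, 0, 0, 0], [0, 0, 0.1, 0, 0, 0], [0, 0, 0.1, 0, 0, 0]]]}}

```text
t: 23.53
tool_pos: [0.3754, -0.0986, 0.2753]
tool_rot: [-3.001, -0.176, -0.801]
contact_force: [-29.2, 6.2, 25.0]
opening: 0.0398
grip_force: 54.4
```

Run:
```python
from chk import *
o=st();p=C+.227*N;print(row(p,RS));F=np.array(o['contact_force']);print(F@XS,F@Y,F@N)
```

```text
t 23.53 p [ 0.3754 -0.0986  0.2753] q [-0.53 -0.62  2.39  0.38  0.97  0.77] F [-29.2   6.2  25. ] op 0.0398 g 54.4
[-0.206, -0.106, 0.036, -0.001, 0.002, 0.002]
-12.032966576348649 9.541952000682643 35.75978328752626
```

Call:
{"api": "arm_command", "payload": {"plan": [[[-0.1, 0, -0.15, 0, 0, 0], [-0.1, 0, -0.25, 0, 0, 0], [-0.1, 0, -0.25, 0, 0, 0], [-0.1, 0, -0.25, 0, 0, 0], [-0.1, 0, -0.25, 0, 0, 0], [-0.1, 0, -1.5, 0, 0, 0], [-0.1, 0, -3.5, 0, 0, 0], [-0.1, 0, -6, 0, 0, 0], [-0.1, 0, -9, 0, 0, 0], [-0.1, 0, -11, 0, 0, 0], [-3, 3, -12, 0, 0, 0], [-3, 6, -12, 0, 0, 0]]], "gripper": -0.3}}

```text
t: 24.53
tool_pos: [0.2946, -0.1665, 0.3632]
tool_rot: [-3.005, -0.18, -0.815]
contact_force: [0.9, 0.4, -0.4]
opening: 0.0557
grip_force: 0.0
```

Call:
{"api": "arm_command", "payload": {"plan": [[[-2, 4, 0, 0, 0, 0], [-4, 8, 0, 0, 0, 0], [-4, 12, 0, 0, 0, 0], [-4, 16, 0, 0, 0, 0], [-4, 16, 0, 0, 0, 0]]]}}

```text
t: 24.95
tool_pos: [0.2798, -0.3362, 0.3378]
tool_rot: [-2.999, -0.158, -0.801]
contact_force: [-0.2, 1.1, -1.3]
opening: 0.0553
grip_force: 0.0
```

Run:
```python
from chk import *
o=st();print('blade',blade(5))
for n in('top','side'):
    im,d=snap(n,n+'9');W=world(n,d).reshape(-1,3);W=W[~np.isnan(W).any(1)]
    a,b,h=W@XS,W@Y,W@N-k
    m=(abs(b+.14)<.03)&(abs(a-.4487)<.03)&(h>.094)&(h<.115);print(n,'cap',m.sum(),'h',np.percentile(h[m],[10,50,90]).round(4),'a',np.percentile(a[m],[2,98]).round(4),'b',np.percentile(b[m],[2,98]).round(4))
    m=(abs(b+.14)<.03)&(abs(a-.4487)<.03)&(h>.05)&(h<.065);print('low',m.sum(),'a',np.percentile(a[m],[2,98]).round(4),'b',np.percentile(b[m],[2,98]).round(4))
    for nm,c,hh,r in(('mill',(.532,.132),.18,.03),('jam',(.457,.229),.098,.04),('salt',(.543,.215),.1,.03),('tin',(.615,-.207),.058,.045)):
        q=(np.hypot(W[:,0]-c[0],W[:,1]-c[1])<r)&(abs(W[:,2]-hh)<.01)
        if q.sum()>4: print(nm,q.sum(),((W[q].min(0)+W[q].max(0))/2).round(4))
# knob vs hub angle check by depth
t=np.load('pics/top9.npz');W=world('top',t['d']).reshape(-1,3);W=W[~np.isnan(W).any(1)];a,b,h=W@XS,W@Y,W@N-k
for nm,lo,hi in(('hub',.025,.034),('knob',.05,.066)):
    m=(abs(b+.26)<.045)&(abs(a-.44)<.09)&(h>lo)&(h<hi);print(nm,m.sum(),np.median(a[m]),np.median(b[m]))
```

```text
t 24.95 p [ 0.2798 -0.3362  0.3378] q [-1.17 -0.44  2.18  0.52  1.29  0.18] F [-0.2  1.1 -1.3] op 0.0553 g 0.0
blade [np.float64(376.23), np.float64(377.32), np.float64(377.95), np.float64(378.06), np.float64(377.59), np.float64(377.81)]
top cap 263 h [0.1002 0.1052 0.1079] a [0.4306 0.4678] b [-0.157  -0.1207]
low 41 a [0.4456 0.4692] b [-0.1559 -0.1189]
mill 64 [0.5317 0.1325 0.1784]
jam 507 [0.4567 0.2291 0.0976]
salt 139 [0.5436 0.2151 0.0976]
tin 667 [ 0.6156 -0.2058  0.0554]
side cap 265 h [0.0971 0.1054 0.107 ] a [0.43   0.4669] b [-0.1607 -0.1234]
low 133 a [0.4294 0.4672] b [-0.1617 -0.1367]
mill 40 [0.5312 0.1293 0.1758]
jam 264 [0.4569 0.2286 0.0947]
tin 1054 [ 0.6144 -0.2068  0.0539]
hub 160 0.45945228562096296 -0.25420619717182436
knob 40 0.4170046291879087 -0.25386932251634753
```

```bash
python3 -c "
from station import *
print(finish_job())"
```

```text
the job is handed in; nothing more can be done
None
```

The job is handed in, with about 25 s of the 72 s used: the pointer sits at the arrow clip to within about 1–2 mm by camera, the lever is pressed home to its stop, the jar sits on the cup floor cap up, and the other jars and the tin have not moved.

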